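# Set the stock tags of the fastener bins

## Task

Four fastener bins stand in a row on the stock board, each with a hinged tag in front of it. Push over with a fingertip the tags that are wrong, so that the tags of the full bins lean back towards their bins and show the face with the round disc, and the tags of the empty bins lean away from theirs and show the face with the bar. Pick nothing up, and leave the bins and everything else standing where they are.

Things in the scene. Friction and masses are not known exactly. Their poses are not given: they have to be found in the camera images.
- board: fixed plywood stock board lying flat, 310 (x) x 470 (y) x 12 mm; origin at the centre of its underside. y runs along the row of bins, x points from the tags to the bins (away from the robot). Tag pivots lie 90 mm to its -x side, bin centres 85 mm to its +x side; the four places are 110 mm apart along y, any bin in any of them
- bin_a: loose open wooden bin, full (heaped to the rim with wooden dowels), 100 (x) x 95 (y) x 55 mm; origin at the centre of its underside, on the board's top 12 mm above the bench; axes as the board's. Its tag stands in front of it: pivot 175 mm to its -x side, so 125 mm clear between the pivot and its front wall
- bin_b: loose open wooden bin, full (heaped to the rim with steel bolts), 100 (x) x 95 (y) x 55 mm; origin at the centre of its underside, on the board's top 12 mm above the bench; axes as the board's. Its tag stands in front of it: pivot 175 mm to its -x side, so 125 mm clear between the pivot and its front wall
- bin_c: loose open wooden bin, empty, 100 (x) x 95 (y) x 55 mm; origin at the centre of its underside, on the board's top 12 mm above the bench; axes as the board's. Its tag stands in front of it: pivot 175 mm to its -x side, so 125 mm clear between the pivot and its front wall
- bin_d: loose open wooden bin, empty, 100 (x) x 95 (y) x 55 mm; origin at the centre of its underside, on the board's top 12 mm above the bench; axes as the board's. Its tag stands in front of it: pivot 175 mm to its -x side, so 125 mm clear between the pivot and its front wall
- pivot_a (a point): middle of the hinge pin (along y) of the tag of bin_a, 37 mm above the bench, 25 mm above the board; axes as the board's. Fixed cheeks 8 mm thick, centred 36 mm to either side, reach 11 mm above the pin and 18 mm before and behind it; two stop bars between them, 10 mm before and behind the pin, reach 9 mm above it
- pivot_b (a point): middle of the hinge pin (along y) of the tag of bin_b, 37 mm above the bench, 25 mm above the board; axes as the board's. Fixed cheeks 8 mm thick, centred 36 mm to either side, reach 11 mm above the pin and 18 mm before and behind it; two stop bars between them, 10 mm before and behind the pin, reach 9 mm above it
- pivot_c (a point): middle of the hinge pin (along y) of the tag of bin_c, 37 mm above the bench, 25 mm above the board; axes as the board's. Fixed cheeks 8 mm thick, centred 36 mm to either side, reach 11 mm above the pin and 18 mm before and behind it; two stop bars between them, 10 mm before and behind the pin, reach 9 mm above it
- pivot_d (a point): middle of the hinge pin (along y) of the tag of bin_d, 37 mm above the bench, 25 mm above the board; axes as the board's. Fixed cheeks 8 mm thick, centred 36 mm to either side, reach 11 mm above the pin and 18 mm before and behind it; two stop bars between them, 10 mm before and behind the pin, reach 9 mm above it
- tag_a (a joint): tag of bin_a: aluminium plate 60 mm wide, 70 mm from pin to free edge, 4 mm thick, 35 g, turns freely. 0 upright; falls by its own weight to a stop either side. +0.6 rad: leans towards its bin, dark disc face up (full); -0.6: leans away from it, towards the robot, dark bar face up (empty). At a stop the free edge is 40 mm to the side of the pin, 58 mm above it. A few N tip it over
- tag_b (a joint): tag of bin_b: aluminium plate 60 mm wide, 70 mm from pin to free edge, 4 mm thick, 35 g, turns freely. 0 upright; falls by its own weight to a stop either side. +0.6 rad: leans towards its bin, dark disc face up (full); -0.6: leans away from it, towards the robot, dark bar face up (empty). At a stop the free edge is 40 mm to the side of the pin, 58 mm above it. A few N tip it over
- tag_c (a joint): tag of bin_c: aluminium plate 60 mm wide, 70 mm from pin to free edge, 4 mm thick, 35 g, turns freely. 0 upright; falls by its own weight to a stop either side. +0.6 rad: leans towards its bin, dark disc face up (full); -0.6: leans away from it, towards the robot, dark bar face up (empty). At a stop the free edge is 40 mm to the side of the pin, 58 mm above it. A few N tip it over
- tag_d (a joint): tag of bin_d: aluminium plate 60 mm wide, 70 mm from pin to free edge, 4 mm thick, 35 g, turns freely. 0 upright; falls by its own weight to a stop either side. +0.6 rad: leans towards its bin, dark disc face up (full); -0.6: leans away from it, towards the robot, dark bar face up (empty). At a stop the free edge is 40 mm to the side of the pin, 58 mm above it. A few N tip it over
- socket: loose steel socket, ring of 22 mm diameter, 26 mm high, standing on the board between the tags and the bins, half-way between two places; origin at the centre of its underside. Not part of the job
- plug: loose wooden plug, 18 mm diameter, 30 mm high, standing on the board's front edge half-way between two places; origin at the centre of its underside. Not part of the job
- wedge: loose wooden block 30 x 22 x 20 mm on the board between the tags and the bins, half-way between two places; origin at the centre of its underside. Not part of the job
- glue: loose yellow glue bottle, 56 mm diameter, 130 mm high, on the bench to the left; origin at the centre of its underside. Not part of the job
- screwbox: loose blue box of screws, 70 x 110 x 60 mm, on the bench to the right; origin at the centre of its underside. Not part of the job
- spanner: loose spanner 170 mm long lying on the bench to the right. Not part of the job
- offcut: loose timber offcut 140 x 45 x 35 mm on the bench to the left; origin at the centre of its underside. Not part of the job

How it is judged:
By the outcome, as a careful person would: the job done as asked, in the order asked, and still so for the second after the job is handed in, with the robot touching nothing.
It also fails if it takes over 45 s, if anything falls off the work surface, if the arm or the gripper's body presses on something with over 40 N, if the wrist force passes 120 N, or if a joint passes its speed limit or range.

## Robot

A 6-joint arm with a two-finger parallel gripper is mounted at the origin on the work surface. World frame = base frame: x ahead of the robot, y to its left, z up, the work surface at z = 0. Lengths are in m, angles in rad, forces in N, time in s.
With the tool pointing down it reaches from about 0.3 to 0.775 m from the base axis. Payload 14.6 kg.
Tool frame: the origin (TCP) lies between the finger pads; the fingertips stand 14 mm ahead of it and the grasp point (between the pads) lies 5 mm behind it; z points along the fingers, y is the line along which they close (so a half turn about z gives the same grasp; the last joint's range is limited). The gripper opens to 94 mm and grips with 3 to 60 N. Pads are 16 mm wide; open, the fingers measure 119 mm over their backs; the gripper's body (75 mm by 177 mm) begins 78 mm behind the grasp point.
Start: joints at [1.067, 0.3, 1.521, -0, 1.321, -0.067], TCP at [0.233, 0.498, 0.219] pointing down, gripper open.
Joint ranges: [-3.03, 3.03], [-0.79, 2.21], [0.23, 2.52], [-1.04, 4.18], [0, 3.07], [-2.55, 2.55]. Speed limits (rad/s): [2.22, 2.22, 2.57, 3.14, 3.14, 3.14].

## Interface

Orientations are given as [roll, pitch, yaw] about the fixed x, y, z axes, in that order (R = Rz(yaw) Ry(pitch) Rx(roll)).
In Python, from station import ctrl gives the robot as it stands. The module is installed in compiled form; this text tells all that it offers.
- The arm moves only by the tool move_arm, never from a script. Its argument "targets" is a list of rows, each a list of 7 numbers: the opening, from -1 (shut) to 1 (fully open), then the shift along the tool's x, y, z in units of 50 mm (1.0 is 50 mm), then the turn, a rotation vector about the tool's x, y, z in rad. A call has 1 to 12 rows; each row is the pose to reach, as a shift and turn from the pose commanded when the call began, along the tool's axes at that moment; what a row does not reach only later rows make up. A row lasts 1/10 s, in which the tool goes at most 50 mm and 8.59 degrees, less where a joint would pass 70% of its speed; a pose out of reach is approached as far as the arm can. A call with a gripper value outside its range is refused whole. The fingers move at their own pace and stop on an object; "grip_force" is the grip in N (left out, the last holds). Time passes only in rows, so rows that repeat a pose let the fingers close. It gives the time, the measured TCP pose, the force, the opening and the grip force at its end, in the units of the state.
- ctrl.get_obs(): the state, without advancing time (a new reading comes with each control period).
- ctrl.camera(name): name is "scene" or "side" or "wrist"; returns (picture, depth): 420x560x3 uint8, red, green, blue; 420x560 float32, m along the optical axis (not along the pixel's ray), 0 where there is no reading.
- ctrl.camera_params(name): a dict with "intrinsics" (3x3 intrinsics, pixels), "k1" (the pictures are not rectified: a ray, as slopes to the right and down, at radius r is drawn at 1 + k1 r^2 times it, then the intrinsics apply), "rvec" (rotation vector, rad) and "tvec" (3), from world to camera coordinates, as OpenCV has them; the wrist camera has in their place "T_tool_cam" (4x4, takes a point from camera to tool coordinates, whose origin is the TCP and whose axes are the flange's). Camera axes: x right, y down, z forward; pixel columns grow to the right and rows downward; lengths in m; the calibration is good to about 2 mm. A picture is of the moment at which its call begins: read the wrist's pose just before it. camera_params takes no time and is no camera call.
- ctrl.hand_in(): hands the job in; it is judged then, once.
Trained networks look in the newest picture that a camera, given by its name, has taken for a name from the list of things; names that differ only in an ending like _2 or _b are one class to them, and where a whole thing is asked for, a point or a joint stands for the part that bears it (a point fixed in the world has none). Each returns a list of dicts, best first, with "score" (0 to 1); they miss things now and then, are a little off and sometimes report something else, mostly with a low value. They report only what shows in the picture. A call takes as long as a camera call.
- ctrl.cut_out(camera, target): "region" (420x560 bool, what is visible of it) and "point" ([column, row] in pixels, amid what is visible of it).
- ctrl.tip_of(camera, target): "point" ([column, row] in pixels: a listed point, or the origin of a listed thing).
The state is a dict: "time_s": time; "qpos": joint angles; "joint_vel": joint speeds; "tau": joint torques, N m; "ee_pos": TCP position; "eef_rot": TCP orientation; "force": force on the tool from outside, world axes, zero at the start; "moment": the same for the moment, N m; "grip_width": finger opening in m; "grip_force": force on a finger pad.
Only numpy, scipy, OpenCV 4.12 (cv2) and the standard library are available. Lean on these libraries where they do the work, as an engineer would, in place of code of your own. Each camera call takes 0.05 s, during which the arm holds its last target. There are 200 camera calls.

## Working session

There is one attempt and no reset: what is moved stays moved. The work goes in short steps, Python scripts to look and compute and a tool call to move; the robot and the scene stay as the last step left them, time stands still between calls to the robot, and variables do not carry over. Pictures are saved under pics/ and viewed, at most 10 in all, crops included, and the job is handed in when it is done.

Besides the shell and the picture viewer there is one more tool, called after ">>>" as name(argument=value, ...) on one line, values as JSON. move_arm: Moves the arm, as the interface text tells. Its arguments: {"type":"object","properties":{"targets":{"type":"array"},"grip_force":{"type":"number"}},"required":["targets"]}

```bash
mkdir -p pics; cat > h.py <<'E'
import numpy as np, cv2
from station import ctrl
def pix2w(cam,u,v,depth):
    p=ctrl.camera_params(cam);K=np.array(p["intrinsics"],float);k1=p["k1"]
    xd,yd=(u-K[0,2])/K[0,0],(v-K[1,2])/K[1,1]
    x,y=xd,yd
    for _ in range(20):
        f=1+k1*(x*x+y*y); x,y=xd/f,yd/f
    R,_=cv2.Rodrigues(np.array(p["rvec"],float)); t=np.array(p["tvec"],float).reshape(3,1)
    P=np.stack([np.atleast_1d(x*depth),np.atleast_1d(y*depth),np.atleast_1d(depth)])
    return (R.T@(P-t)).T
def ray_z(cam,u,v,z):
    a=pix2w(cam,u,v,0.0*np.ones(1))[0];b=pix2w(cam,u,v,np.ones(1))[0]
    return a+(b-a)*(z-a[2])/(b[2]-a[2])
E
cat > a.py <<'E'
from h import *
o=ctrl.get_obs();print(o["time_s"],o["ee_pos"],o["eef_rot"],o["grip_width"])
for c in("scene","side"):
    im,d=ctrl.camera(c);cv2.imwrite(f"pics/{c}0.png",im[:,:,::-1]);np.save(f"{c}.npy",d)
    for n in("board","bin_a","bin_b","bin_c","bin_d","pivot_a","tag_a"):
        if n!="pivot_a":
            for r in ctrl.cut_out(c,n):
                m=r["region"]&(d>0);v,u=np.nonzero(m);
                if r["score"]<.3 or len(u)==0: continue
                w=pix2w(c,u.astype(float),v.astype(float),d[m])
                print(c,n,"cut",round(r["score"],2),np.round(r["point"]),np.round(np.median(w,0),3),np.round(np.percentile(w,2,0),3),np.round(np.percentile(w,98,0),3))
        else:
            for r in ctrl.tip_of(c,n):
                if r["score"]>.3: print(c,n,"tip",round(r["score"],2),np.round(r["point"]),np.round(ray_z(c,*r["point"],.037),3))
E
python3 a.py
```

```text
0.0 [0.23254274 0.49814622 0.2188884 ] [-3.14043105e+00 -6.11150779e-05  2.70484533e+00] 0.09369137240375469
scene board cut 0.78 [278. 224.] [ 0.56  -0.038  0.012] [ 0.422 -0.239  0.005] [0.752 0.228 0.018]
scene bin_a cut 0.89 [259. 267.] [ 0.652 -0.18   0.057] [ 0.594 -0.227  0.02 ] [ 0.698 -0.129  0.069]
scene bin_a cut 0.89 [353. 209.] [0.69  0.162 0.036] [0.639 0.098 0.012] [0.745 0.201 0.07 ]
scene bin_a cut 0.84 [290. 248.] [ 0.656 -0.062  0.028] [ 0.609 -0.118  0.011] [ 0.714 -0.018  0.069]
scene bin_a cut 0.68 [323. 231.] [0.683 0.038 0.059] [ 0.624 -0.01   0.015] [0.73  0.092 0.069]
scene bin_b cut 0.89 [259. 267.] [ 0.652 -0.18   0.057] [ 0.594 -0.227  0.02 ] [ 0.698 -0.129  0.069]
scene bin_b cut 0.89 [353. 209.] [0.69  0.162 0.036] [0.639 0.098 0.012] [0.745 0.201 0.07 ]
scene bin_b cut 0.84 [290. 248.] [ 0.656 -0.062  0.028] [ 0.609 -0.118  0.011] [ 0.714 -0.018  0.069]
scene bin_b cut 0.68 [323. 231.] [0.683 0.038 0.059] [ 0.624 -0.01   0.015] [0.73  0.092 0.069]
scene bin_c cut 0.89 [259. 267.] [ 0.652 -0.18   0.057] [ 0.594 -0.227  0.02 ] [ 0.698 -0.129  0.069]
scen
[... 2845 characters left out ...]
ide bin_d cut 0.67 [319. 220.] [ 0.658 -0.027  0.049] [ 0.608 -0.118  0.014] [ 0.706 -0.014  0.068]
side bin_d cut 0.62 [315. 199.] [0.671 0.046 0.062] [ 0.624 -0.009  0.023] [0.722 0.108 0.069]
side pivot_a tip 0.96 [254. 244.] [ 0.467 -0.139  0.037]
side pivot_a tip 0.96 [258. 224.] [ 0.479 -0.039  0.037]
side pivot_a tip 0.87 [263. 206.] [0.498 0.053 0.037]
side pivot_a tip 0.7 [268. 185.] [0.519 0.183 0.037]
side tag_a cut 0.85 [247. 237.] [ 0.449 -0.146  0.066] [ 0.42  -0.177  0.007] [ 0.473 -0.039  0.095]
side tag_a cut 0.78 [261. 198.] [0.482 0.067 0.068] [0.46  0.038 0.038] [0.504 0.098 0.095]
side tag_a cut 0.45 [263. 178.] [0.495 0.176 0.071] [0.474 0.15  0.001] [0.516 0.339 0.095]
```

```bash
cd pics; python3 -c "
import cv2
a=cv2.imread('scene0.png')[130:340,180:420];b=cv2.imread('side0.png')[130:340,180:420]
cv2.imwrite('c1.png',cv2.resize(a,None,fx=2.8,fy=2.8,interpolation=3));cv2.imwrite('c2.png',cv2.resize(b,None,fx=2.8,fy=2.8,interpolation=3))"
```

```text
(no output)
```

View pics/c1.png

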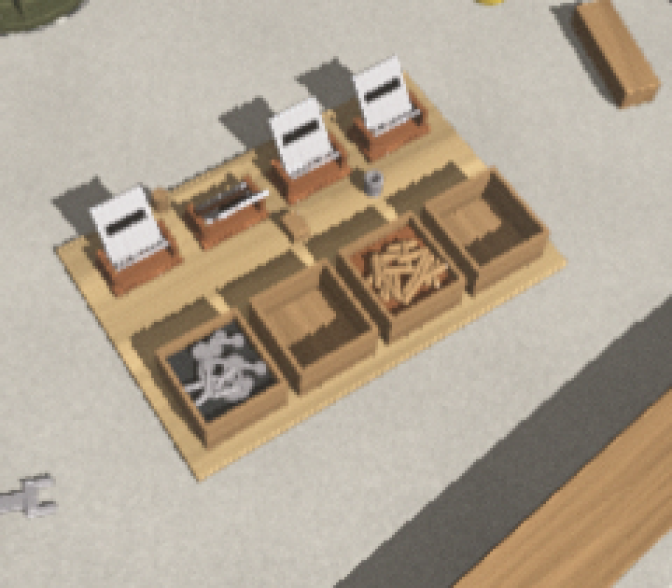

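View pics/c2.png

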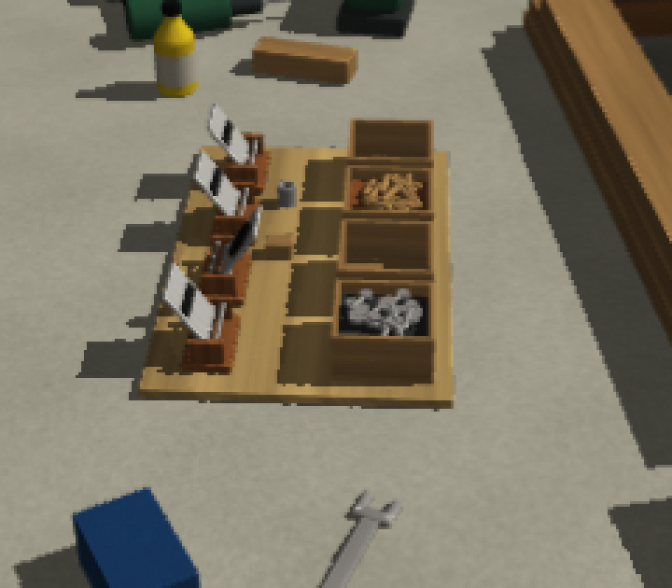

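View pics/scene0.png

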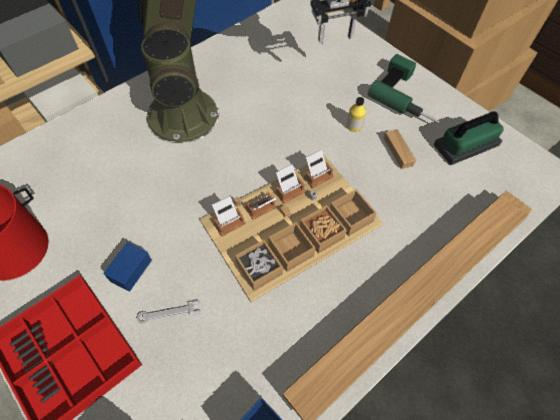

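The scene shows, from right to left: bolts (full) with bar, empty with disc, dowels (full) with bar, and empty with bar. In the side view the tags are at about columns 245–265. So places 1 and 3 need pushing towards their bins, place 2 away from its bin, and place 4 is already right.

I start by moving to the front of place 3, staying high with the gripper shut.

>>> move_arm(targets=[[-1,-7.12,-5.98,0,0,0,-0.3],[-1,-7.12,-5.98,0,0,0,-0.3],[-1,-7.12,-5.98,0,0,0,-0.3],[-1,-7.12,-5.98,0,0,0,-0.3],[-1,-7.12,-5.98,0,0,0,-0.3],[-1,-7.12,-5.98,0,0,0,-0.3],[-1,-7.12,-5.98,0,0,0,-0.3],[-1,-7.12,-5.98,0,0,0,-0.3],[-1,-7.12,-5.98,0,0,0,-0.3],[-1,-7.12,-5.98,0,0,0,-0.3],[-1,-7.12,-5.98,0,0,0,-0.3],[-1,-7.12,-5.98,0,0,0,-0.3]], grip_force=5)

```text
time_s: 2.0
ee_pos: [0.4286, 0.077, 0.2194]
eef_rot: [3.141, -0.0, 3.004]
force: [0.6, 0.7, 0.0]
grip_width: 0.0023
grip_force: 0.0
```

>>> move_arm(targets=[[-1,0,0,0.9,0,0,0],[-1,0,0,1.8,0,0,0],[-1,0,0,2.6,0,0,0],[-1,0,0,2.6,0,0,0],[-1,-0.4,0,2.6,0,0,0],[-1,-0.7,0,2.6,0,0,0],[-1,-0.95,0,2.6,0,0,0],[-1,-1.2,0,2.6,0,0,0],[-1,-1.45,0,2.6,0,0,0],[-1,-1.7,0,2.6,0,0,0],[-1,-1.8,0,2.6,0,0,0],[-1,-1.8,0,2.6,0,0,0]])

```text
time_s: 3.2
ee_pos: [0.5182, 0.0656, 0.0912]
eef_rot: [3.141, 0.0, 3.006]
force: [-3.9, 2.4, 6.5]
grip_width: 0.0005
grip_force: 3.0
```

```bash
cat > b.py <<'E'
from h import *
import sys
im,d=ctrl.camera("side");cv2.imwrite(f"pics/{sys.argv[1]}.png",cv2.resize(im[100:300,160:420,::-1],None,fx=2.8,fy=2.8,interpolation=3))
E
python3 b.py s1
```

```text
(no output)
```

View pics/s1.png

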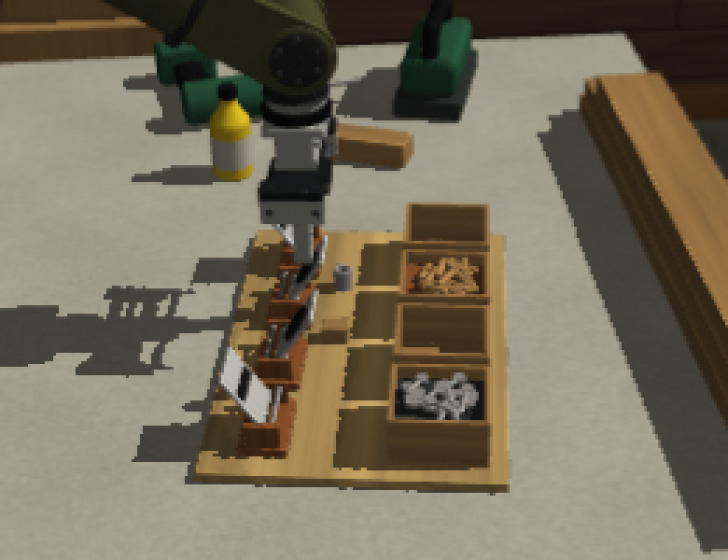

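The crop shows tag 3 lying over towards the dowel bin, at about (310, 270). Next I back off, rise, and come down on the bin side of tag 2.

>>> move_arm(targets=[[-1,0.5,0,0,0,0,0],[-1,0.5,0,-0.8,0,0,0],[-1,0.4,0,-1.4,0,0,0],[-1,0,-0.8,-1.4,0,0,0],[-1,-0.5,-1.5,-1.4,0,0,0],[-1,-1.2,-2.2,-1.4,0,0,0],[-1,-1.2,-2.2,-1.4,0,0,0],[-1,-1.2,-2.2,-1.4,0,0,0],[-1,-1.2,-2.2,-0.7,0,0,0],[-1,-1.2,-2.2,0,0,0,0],[-1,-1.2,-2.2,0,0,0,0]])

```text
time_s: 4.35
ee_pos: [0.5599, -0.0508, 0.0866]
eef_rot: [3.141, -0.006, 3.006]
force: [-0.8, -0.4, -0.3]
grip_width: 0.0006
grip_force: 0.0
```

>>> move_arm(targets=[[-1,0.4,0,0,0,0,0],[-1,0.7,0,0,0,0,0],[-1,0.95,0,0,0,0,0],[-1,1.2,0,0,0,0,0],[-1,1.45,0,0,0,0,0],[-1,1.7,0,0,0,0,0],[-1,1.8,0,0,0,0,0],[-1,1.8,0,0,0,0,0]])

```text
time_s: 5.15
ee_pos: [0.4734, -0.0398, 0.091]
eef_rot: [3.142, 0.002, 3.006]
force: [-0.5, -0.5, 0.1]
grip_width: 0.0003
grip_force: 0.0
```

>>> move_arm(targets=[[-1,-0.5,0,0,0,0,0],[-1,-0.5,0,-0.8,0,0,0],[-1,-0.4,0,-1.4,0,0,0],[-1,0,-0.8,-1.4,0,0,0],[-1,0.5,-1.5,-1.4,0,0,0],[-1,1.2,-2.2,-1.4,0,0,0],[-1,1.2,-2.2,-1.4,0,0,0],[-1,1.2,-2.2,-1.4,0,0,0],[-1,1.2,-2.2,-0.7,0,0,0],[-1,1.2,-2.2,0,0,0,0],[-1,1.2,-2.2,0,0,0,0]])

```text
time_s: 6.25
ee_pos: [0.398, -0.1396, 0.0867]
eef_rot: [3.14, -0.006, 3.006]
force: [1.4, 0.4, 0.3]
grip_width: 0.0005
grip_force: 0.0
```

>>> move_arm(targets=[[-1,-0.4,0,0,0,0,0],[-1,-0.7,0,0,0,0,0],[-1,-0.95,0,0,0,0,0],[-1,-1.2,0,0,0,0,0],[-1,-1.45,0,0,0,0,0],[-1,-1.7,0,0,0,0,0],[-1,-1.8,0,0,0,0,0],[-1,-1.8,0,0,0,0,0],[-1,-1.3,0,0,0,0,0],[-1,-1.0,0,-1.0,0,0,0],[-1,-0.5,0,-2.5,0,0,0],[-1,-0.5,0,-2.5,0,0,0]])

```text
time_s: 7.45
ee_pos: [0.4238, -0.144, 0.2194]
eef_rot: [-3.14, 0.004, 3.006]
force: [0.8, 0.0, -0.4]
grip_width: 0.0006
grip_force: 0.0
```

>>> move_arm(targets=[[-1,1,0,-2,0,0,0],[-1,1,0,-2,0,0,0],[-1,1,0,-2,0,0,0]])

```text
time_s: 7.75
ee_pos: [0.3737, -0.1372, 0.3208]
eef_rot: [-3.139, 0.008, 3.006]
force: [-0.2, 0.7, 0.2]
grip_width: 0.0006
grip_force: 0.0
```

```bash
python3 b.py s2; python3 a.py | grep -E "bin_a|tag_a|pivot"; cd pics; python3 -c "
import cv2
a=cv2.imread('scene0.png')[130:340,180:420]
cv2.imwrite('c3.png',cv2.resize(a,None,fx=2.8,fy=2.8,interpolation=3))"
```

```text
scene bin_a cut 0.97 [323. 230.] [0.682 0.038 0.059] [ 0.626 -0.01   0.023] [0.729 0.09  0.069]
scene bin_a cut 0.97 [293. 247.] [ 0.656 -0.061  0.029] [ 0.609 -0.118  0.012] [ 0.714 -0.017  0.069]
scene bin_a cut 0.79 [351. 213.] [0.688 0.16  0.037] [0.638 0.092 0.012] [0.745 0.201 0.069]
scene bin_a cut 0.64 [237. 202.] [ 0.432 -0.088  0.039] [ 0.425 -0.094  0.02 ] [ 0.437 -0.082  0.045]
scene bin_a cut 0.57 [259. 268.] [ 0.651 -0.179  0.055] [ 0.592 -0.226  0.01 ] [ 0.698 -0.126  0.069]
scene pivot_a tip 0.97 [318. 172.] [0.514 0.177 0.037]
scene pivot_a tip 0.87 [228. 222.] [ 0.474 -0.153  0.037]
scene pivot_a tip 0.71 [258. 202.] [ 0.478 -0.043  0.037]
scene pivot_a tip 0.56 [292. 188.] [0.505 0.072 0.037]
scene tag_a cut 0.87 [257. 194.] [ 0.466 -0.037  0.07 ] [ 0.445 -0.065  0.039] [ 0.487 -0.008  0.098]
scene tag_a cut 0.81 [317. 165.] [0.498 0.181 0.069] [0.47  0.151 0.02 ] [0.52  0.211 0.097]
scene tag_a cut 0.56 [232. 220.] [ 0.497 -0.153  0.082] [ 0.473 -0.182  0.039] [ 0.511 -0.118  0.097]
scene tag_a cut 0.38 [295. 186.] [0.53  0.061 0.086] [0.505 0.037 0.023] [0.54  0.
[... 405 characters left out ...]
ivot_a tip 0.89 [260. 227.] [ 0.485 -0.056  0.037]
side pivot_a tip 0.7 [263. 204.] [0.499 0.067 0.037]
side pivot_a tip 0.66 [268. 186.] [0.519 0.174 0.037]
side pivot_a tip 0.58 [255. 247.] [ 0.468 -0.151  0.037]
side tag_a cut 0.81 [256. 215.] [ 0.466 -0.041  0.069] [ 0.445 -0.067  0.039] [ 0.486 -0.01   0.093]
side tag_a cut 0.58 [262. 179.] [0.497 0.179 0.067] [ 0.474  0.149 -0.001] [0.52  0.347 0.095]
side tag_a cut 0.52 [260. 241.] [ 0.485 -0.159  0.068] [ 0.464 -0.184  0.02 ] [ 0.507 -0.118  0.095]
side tag_a cut 0.5 [275. 200.] [0.521 0.061 0.069] [0.499 0.034 0.019] [0.542 0.192 0.094]
side tag_a cut 0.49 [283. 236.] [ 0.557 -0.085  0.011] [ 0.411 -0.243  0.002] [0.744 0.224 0.028]
```

View pics/s2.png

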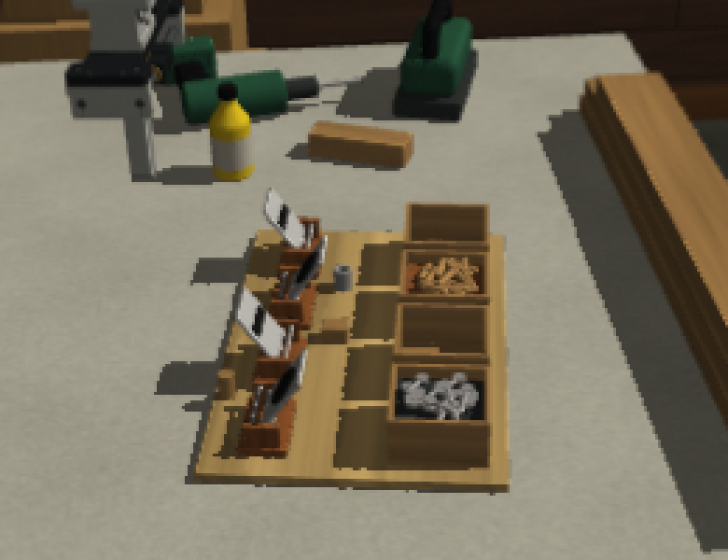

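View pics/c3.png

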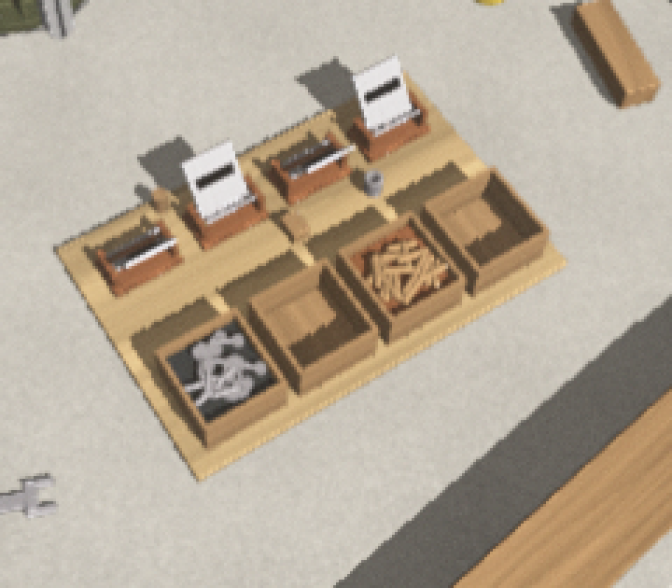

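The pictures show tag 1 at (135, 255) and tag 3 at (310, 160) leaning to the full bins. Tag 2 at (220, 180) and tag 4 at (385, 95) show the bar. Bins, plug, wedge and socket have not moved.

```bash
python3 -c "
from station import ctrl
print(ctrl.hand_in())"
```

```text
the job is handed in; nothing more can be done
None
```

The job is handed in: I pushed over the three wrong tags, so both full bins now show the disc and both empty bins the bar, and in the last pictures the bins and the small loose parts on the board stand where they were.

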